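# Stand the tenoned leg block up against the fence and its end stop

## Task

I want to pare the tenon on the oak leg block. Slide the block, still lying down, foot first square up to the steel fence, then tip it up onto its foot against the fence so the tenon points straight up - keep its weight on the bench, don't lift it clear or let it drop - and slide it along the fence to the end stop. Leave it standing free, flush against both fence and stop, with the mallet, wire brush and tin left where they are.

Things in the scene. Friction and masses are not known exactly. Their poses are not given: they have to be found in the camera images.
- block: The work: pale oak block, 0.6 to 0.95 kg, 85 x 85 mm section, 95 mm long, with a stub tenon on one end; it starts lying down, tenon level. Origin: centre of the underside, as it lies, of the 85 x 85 x 95 mm part. +y runs along its length to the tenon, +z is up as it lies, x across. The foot is at y = -47.5, the tenon's shoulder at y = +47.5, its end at y = +107.5, the length axis at z = 42.5 mm.
- foot (a point): Centre of the block's foot: the flat 85 x 85 mm end without the tenon. With the block standing on it, the shoulder is 95 mm and the tenon's end 155 mm above the bench.
- tenon (a point): Centre of the block's tenon, 125 mm from the foot; axes as the block's. The tenon is 30 mm thick (block's x), 55 mm deep (z) and 60 mm long (y). It can be pinched across its 30 mm; in a light grip of about 25 N the block turns between the fingers as it is tipped.
- fence: Fixed fence: a dark rusty steel angle, 360 mm long, 100 mm high, 8 mm thick, its other leg lying on the bench behind it (100 mm wide over all) with three bolts. Origin: foot of the upright working face, at mid-length, on the bench. x runs along the fence, +y points out of the working face towards the block, z up.
- stop: Fixed end stop on the fence: a brown wooden block reaching 60 mm out from the fence's face, 40 mm along it, 70 mm high, on a steel saddle over the fence's top (107 mm high). Origin: on the bench where the stop's working face meets the fence's face. The working face looks along +x; axes as the fence's. The block starts on its +x side.
- mallet: Bystander: wooden mallet lying flat, head 120 x 85 x 62 mm, handle 260 mm long along +y of it; origin under the head's centre.
- wire_brush: Bystander: wooden wire brush lying on its back, wires up, about 260 mm long (along its y), 35 mm wide, 37 mm high; origin on the bench near mid-length.
- wax_tin: Bystander: green round tin, 84 mm across, 62 mm high; origin under its centre.
There are look-alikes about, which are no part of the job. Several things look just like the block: the one meant starts farthest to the robot's right. There is more than one size of the stop; the one meant has the size given above.

How it is judged:
On the way, in this order (a step that is already met when the one before it is completed fails the run):
1. the block, still lying down, has its foot square against the fence (y of foot in the frame of fence below 0.008 m and angle between block's own y axis and vertical above 1.42 rad and angle between the y axis of block and the y axis of fence, either way round below 0.12 rad), for 0.1 s.
2. the block has been tipped up onto its foot at the fence, tenon up (angle between block's own y axis and vertical below 0.15 rad and height (world z) of foot below 0.01 m and y of foot in the frame of fence below 0.065 m), for 0.1 s.
At the end, for the whole second after the job is handed in: The block stands still on its foot on the bench, tenon up within 0.04 rad, square to the fence within 0.06 rad, its sides within 4 mm of the fence's face and of the stop's face (angle between block's own y axis and vertical below 0.04 rad and height (world z) of foot below 0.004 m and y of foot in the frame of fence below 0.0465 m and x of foot in the frame of stop between 0.038 and 0.0465 m and (angle between the x axis of block and the x axis of fence, either way round below 0.06 rad or angle between the z axis of block and the x axis of fence, either way round below 0.06 rad) and linear speed of block below 0.01 m/s); the robot touches nothing.
It fails at once if the block is lifted clear of the bench (the foot's centre above 58 mm, or above 28 mm with the block nearly upright) (height (world z) of foot above 0.058 m or (angle between block's own y axis and vertical below 0.3 rad and height (world z) of foot above 0.028 m)).
It fails at once if the block is dropped or falls over (turns faster than 5 rad/s) (angular speed of block above 5 rad/s).
It fails at once if the mallet, wire brush or tin is moved by more than 30 mm (distance of any of mallet, wire_brush, wax_tin from where it was at the start of the episode above 0.03 m).
It also fails if it takes over 50 s, if anything falls off the work surface, if the arm or the gripper's body presses on something with over 40 N, if the wrist force passes 120 N, or if a joint passes its speed limit or range.

## Robot

A 6-joint arm with a two-finger parallel gripper is mounted at the origin on the work surface. World frame = base frame: x ahead of the robot, y to its left, z up, the work surface at z = 0. Lengths are in m, angles in rad, forces in N, time in s.
With the tool pointing down it reaches from about 0.4 to 0.825 m from the base axis. Payload 7 kg.
Tool frame: the origin (TCP) lies at the very end of the fingers, on their centre line; the grasp point (between the pads) lies behind it (arm.tcp_to_grasp is the z of the grasp point in the tool frame, in m); z points along the fingers, y is the direction in which the jaws open and shut (so a half turn about z gives the same grasp; the last joint's range is limited). The gripper opens to 88 mm and grips with 3 to 60 N. Pads are 19 mm wide; open, the fingers measure 130 mm over their backs; the gripper's body (78 mm by 193 mm) begins 47 mm behind the grasp point.
Start: joints at [-1.018, 0.359, 0.012, 0, -1.224, -0.288], TCP at [0.177, -0.651, 0.227] pointing down, gripper open.
Joint ranges: [-3.07, 3.07], [-1.43, 2.12], [-1.02, 1.25], [-3.03, 1.67], [-3.05, -0], [-3.03, 3.03]. Speed limits (rad/s): [2.39, 2.39, 3.01, 3.14, 3.14, 3.14].

## Interface

Orientations are given as [roll, pitch, yaw] about the fixed x, y, z axes, in that order (R = Rz(yaw) Ry(pitch) Rx(roll)).
In Python, from plant import sensors, viewer, workorder, arm gives the robot as it stands. The module is installed in compiled form; this text tells all that it offers.
- The arm moves only by the shell command python3 -m handwheel 'ROWS' [FORCE]. ROWS is JSON, a list of rows, each a list of 3 entries, a list of its own where there are three numbers: the shift along the tool's x, y, z in m, then the turn, a rotation vector about the tool's x, y, z in units of 8 degrees (1.0 is 8 degrees), then the gripper command: -1 is shut, 1 is fully open, values between are in proportion. A call has 1 to 10 rows; each row is the pose to reach, as a shift and turn from the pose commanded when the call began, along the tool's axes at that moment; what a row does not reach only later rows make up. A row lasts 1/10 s, in which the tool goes at most 50 mm and 8.59 degrees, less where a joint would pass 70% of its speed; a pose out of reach is approached as far as the arm can. A call with a gripper value outside its range is refused whole. The fingers move at their own pace and stop on an object; FORCE is the grip in N (left out, the last holds). Time passes only in rows, so rows that repeat a pose let the fingers close. It gives the time, the measured TCP pose, the force and the opening at its end, in the units of the state.
- sensors.sense(): the state, without advancing time (a new reading comes with each control period).
- viewer.camera(name): name is "scene" or "top" or "wrist"; returns the picture (400x640x3 uint8, blue, green, red); there is no depth.
- viewer.camera_params(name): a dict with "K" (3x3 intrinsics, pixels), "R" (3x3) and "t" (3): a world point X has camera coordinates R X + t; the wrist camera has in their place "tool_from_camera" (4x4, takes a point from camera to tool coordinates, whose origin is the TCP and whose axes are the flange's). Camera axes: x right, y down, z forward; pixel columns grow to the right and rows downward; lengths in m; the calibration is good to about 2 mm. A picture is of the moment at which its call begins: read the wrist's pose just before it. camera_params takes no time and is no camera call.
- workorder.hand_in(): hands the job in, once; it reports no verdict.
The state is a dict: "clock": time; "qpos": joint angles; "joint_velocities": joint speeds; "joint_torque": joint torques, N m; "position": TCP position; "orientation": TCP orientation; "ft_force": force on the tool from outside, world axes, zero at the start; "torque": the same for the moment, N m; "finger_gap": opening from 0.0 (shut) to 1.0 (fully open).
Only numpy, scipy, OpenCV 4.12 (cv2) and the standard library are available. Lean on these libraries where they do the work, as an engineer would, in place of code of your own. Each camera call takes 0.05 s, during which the arm holds its last target.

## Working session

There is one attempt and no reset: what is moved stays moved. The work goes in short steps, Python scripts to look and compute and a shell command to move; the robot and the scene stay as the last step left them, time stands still between calls to the robot, and variables do not carry over. Pictures are saved under pics/ and viewed, and the job is handed in when it is done.

```bash
mkdir -p pics
python3 - <<'E'
from plant import sensors, viewer, arm
import cv2,numpy as np
s=sensors.sense()
print(s); print(arm.tcp_to_grasp)
for n in ["scene","top"]:
    im=viewer.camera(n); cv2.imwrite(f"pics/{n}0.png",im)
    p=viewer.camera_params(n); print(n,{k:np.round(np.array(v),4).tolist() for k,v in p.items()})
E
```

```text
{'clock': 0.0, 'qpos': array([-1.01793265e+00,  3.59325932e-01,  1.10235311e-02, -3.78862860e-04,
       -1.22409530e+00, -2.88109482e-01]), 'joint_velocities': array([-6.18436405e-04, -8.59651652e-06,  9.75662159e-04, -6.61629642e-05,
       -4.39244441e-04,  4.05214570e-05]), 'joint_torque': array([-3.91808380e-04, -5.82709050e+01,  2.93055421e+01,  6.99737817e+00,
        6.98700955e-03, -1.62398596e-04]), 'position': array([ 0.17647741, -0.65098958,  0.22564156]), 'orientation': array([ 3.13995608e+00, -1.13584970e-04, -2.87696739e+00]), 'ft_force': array([-0.56415903, -0.03525944,  0.54130359]), 'torque': array([0.04678708, 0.01538464, 0.0143825 ]), 'finger_gap': 1.0022828910807}
-0.0188
scene {'K': [[474.0427, 0.0, 316.4103], [0.0, 474.0427, 202.7322], [0.0, 0.0, 1.0]], 'R': [[-0.6711, 0.7411, 0.0165], [0.396, 0.3772, -0.8372], [-0.6267, -0.5553, -0.5467]], 't': [0.344, -0.087, 1.7022]}
top {'K': [[503.8562, 0.0, 316.2658], [0.0, 503.8562, 196.0506], [0.0, 0.0, 1.0]], 'R': [[-0.0491, -0.9988, 0.0018], [-0.9774, 0.0476, -0.2059], [0.2056, -0.0119, -0.9786]], 't': [-0.0623, 0.4464, 1.495]}
```

View pics/scene0.png

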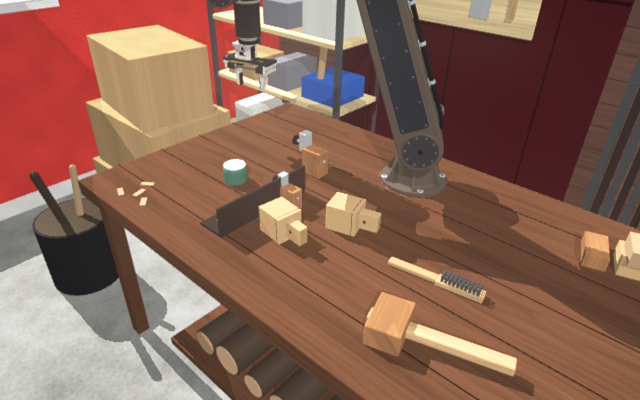

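View pics/top0.png

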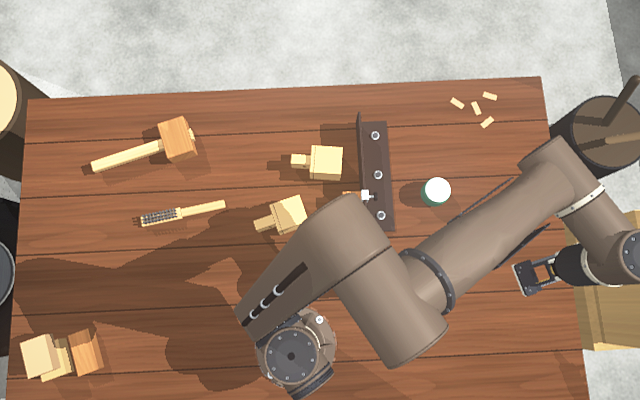

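The top view shows two tenoned blocks: (325,162), which is farthest right, and (289,215). A third pale one is at (40,355). Stop candidates in the scene view are (290,190) on the fence, (315,160) beyond the fence, and (595,250) far left. I'll crop in close.

```bash
cat > h.py <<'E'
import numpy as np, cv2
from plant import sensors, viewer, arm
from scipy.spatial.transform import Rotation as Ro
def ray(n,u,v,T=None):
    p=viewer.camera_params(n); K=np.array(p["K"]); d=np.linalg.inv(K)@[u,v,1]
    if n=="wrist":
        A=T@np.array(p["tool_from_camera"]); return A[:3,3],A[:3,:3]@d
    R=np.array(p["R"]);t=np.array(p["t"]); return -R.T@t,R.T@d
def onz(n,u,v,z,T=None):
    o,d=ray(n,u,v,T); return o+d*(z-o[2])/d[2]
def pose(s=None):
    s=s or sensors.sense(); T=np.eye(4); T[:3,:3]=Ro.from_euler('xyz',s["orientation"]).as_matrix(); T[:3,3]=s["position"]; return T
def proj(n,X,T=None):
    p=viewer.camera_params(n);K=np.array(p["K"])
    if n=="wrist":
        A=np.linalg.inv(T@np.array(p["tool_from_camera"])); c=A[:3,:3]@X+A[:3,3]
    else: c=np.array(p["R"])@X+np.array(p["t"])
    c=K@c; return c[:2]/c[2]
E
python3 - <<'E'
import cv2
a=cv2.imread("pics/top0.png")[95:245,240:460]; b=cv2.imread("pics/scene0.png")[125:260,190:400]
cv2.imwrite("pics/c1.png",cv2.resize(a,None,fx=3.5,fy=3.5,interpolation=cv2.INTER_CUBIC)); cv2.imwrite("pics/c2.png",cv2.resize(b,None,fx=3.8,fy=3.8,interpolation=cv2.INTER_CUBIC))
E
```

```text
(no output)
```

View pics/c1.png

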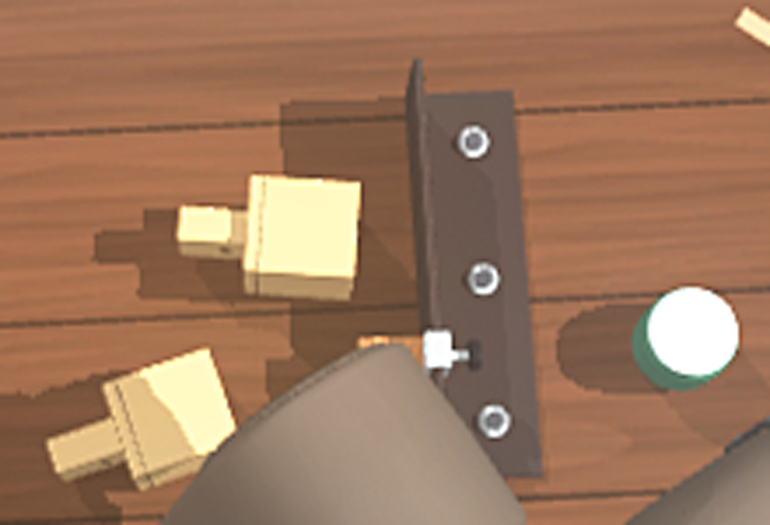

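View pics/c2.png

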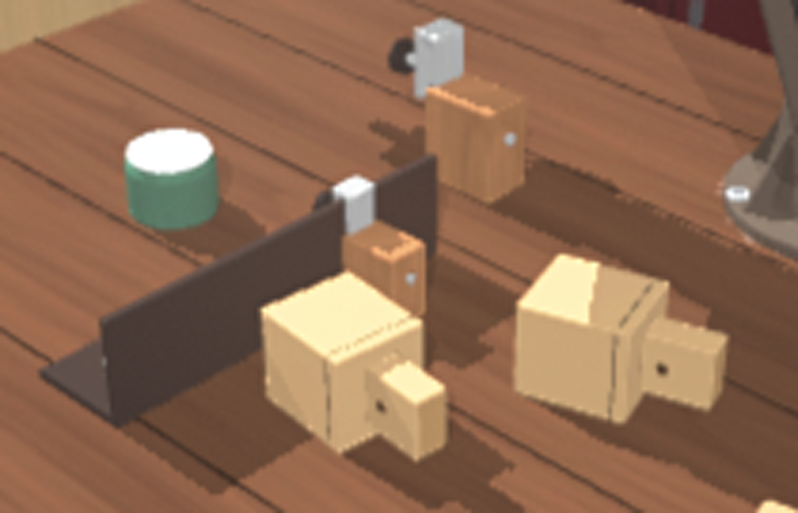

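Run:
```python
from h import *
t=lambda u,v,z:np.round(onz("top",240+u/3.5,95+v/3.5,z),4)
s=lambda u,v,z:np.round(onz("scene",190+u/3.8,125+v/3.8,z),4)
print("cam",ray("top",0,0)[0],ray("scene",0,0)[0])
for p in [(250,175),(361,182),(357,278),(246,272)]: print("blk top",t(*p,.085))
for p in [(180,206),(180,242)]: print("ten",t(*p,.07))
print("fence top",t(416,60,.1),t(430,330,.1))
print("fence scene top",s(104,320,.1),s(436,157,.1),"bot",s(118,424,0),)
print("blk scene top", [s(*p,.085) for p in [(263,312),(345,273),(422,325),(332,360)]])
print("blk scene bot", [s(*p,0) for p in [(340,452)]])
print("tenon scene top", [s(*p,.07) for p in [(404,362),(445,385),(413,403)]])
print("stop scene top", [s(*p,.07) for p in [(345,237),(388,225),(424,240),(383,262)]], s(424,313,0))
print("stop top", [t(*p,.07) for p in [(358,338),(420,338)]])
print("other stop top", [s(*p,.1) for p in [(427,88),(470,78),(524,97),(485,112)]])
print("tin",t(694,332,.062))
print("blk2 top",[t(*p,.085) for p in [(103,385),(210,350),(235,420)]])
```

```text
cam [ 0.12590751 -0.06570921  1.55497533] [1.3321017  0.72317764 0.8519512 ]
blk top [ 0.5942 -0.0767  0.085 ]
blk top [ 0.5832 -0.1728  0.085 ]
blk top [ 0.4974 -0.1642  0.085 ]
blk top [ 0.5074 -0.0691  0.085 ]
ten [ 0.5736 -0.0142  0.07  ]
ten [ 0.541  -0.0129  0.07  ]
fence top [ 0.6872 -0.2264  0.1   ] [ 0.4453 -0.2221  0.1   ]
fence scene top [ 0.6879 -0.2209  0.1   ] [ 0.3343 -0.2154  0.1   ] bot [ 0.6846 -0.2234  0.    ]
blk scene top [array([ 0.5848, -0.1608,  0.085 ]), array([ 0.5028, -0.1554,  0.085 ]), array([ 0.5139, -0.0604,  0.085 ]), array([ 0.5928, -0.0767,  0.085 ])]
blk scene bot [array([ 0.591 , -0.0733,  0.    ])]
tenon scene top [array([ 0.543 , -0.0513,  0.07  ]), array([ 0.5432, -0.0089,  0.07  ]), array([ 0.5754, -0.0106,  0.07  ])]
stop scene top [array([ 0.4475, -0.2127,  0.07  ]), array([ 0.4089, -0.2005,  0.07  ]), array([ 0.4055, -0.1618,  0.07  ]), array([ 0.4535, -0.1622,  0.07  ])] [ 0.4088 -0.1587  0.    ]
stop top [array([ 0.4479, -0.1629,  0.07  ]), array([ 0.4453, -0.2163,  0.07  ])]
other stop top [array([ 0.2437, -0.3123,  0.1   ]), array([ 0.2007, -0.2977,  0.1   ]), array([ 0.1951, -0.2356,  0.1   ]), array([ 0.2422, -0.2414,  0.1   ])]
tin [ 0.4408 -0.455   0.062 ]
blk2 top [array([0.4144, 0.0567, 0.085 ]), array([ 0.4403, -0.0353,  0.085 ]), array([ 0.3789, -0.0538,  0.085 ])]
```

The block meant is at (325,162) in the top view; its tenon points away from the fence, and it is the rightmost. Its centre is about (0.5455,-0.121), with its axis about 6° off +y. The fence face is at y≈-0.220. The stop meant is at (290,190) in the scene view: its face is at x≈0.449, and it is 60 mm deep and 40 mm long. Next I'll work out the move to hover over the tenon.

```bash
cat >> h.py <<'E'
def delta(P,yaw):
    "tool-axis shift (m) and turn (8deg units) to TCP P, pointing down, yaw"
    T=pose(); R=T[:3,:3]; Rg=Ro.from_euler('xyz',[np.pi,0,yaw]).as_matrix()
    print("shift",np.round(R.T@(np.array(P)-T[:3,3]),4),"turn",np.round(Ro.from_matrix(R.T@Rg).as_rotvec()*180/np.pi/8,3))
E
python3 -c "
from h import *
delta([.5545,-.040,.21],-1.685)"
```

```text
shift [-0.5247  0.4908  0.0164] turn [ 1.000e-02  6.000e-03 -8.536e+00]
```

```bash
python3 -m handwheel '[[[-0.525,0.491,0.016],[0,0,-8.54],1],[[-0.525,0.491,0.016],[0,0,-8.54],1],[[-0.525,0.491,0.016],[0,0,-8.54],1],[[-0.525,0.491,0.016],[0,0,-8.54],1],[[-0.525,0.491,0.016],[0,0,-8.54],1],[[-0.525,0.491,0.016],[0,0,-8.54],1],[[-0.525,0.491,0.016],[0,0,-8.54],1],[[-0.525,0.491,0.016],[0,0,-8.54],1],[[-0.525,0.491,0.016],[0,0,-8.54],1],[[-0.525,0.491,0.016],[0,0,-8.54],1]]' 25; python3 -c "
from h import *
delta([.5545,-.040,.21],-1.685)"
```

```text
clock: 1.1
position: [0.4401, -0.2244, 0.2154]
orientation: [-3.141, 0.0, -1.684]
ft_force: [0.8, -0.5, 0.4]
finger_gap: 0.996
shift [-0.1961 -0.0928  0.0055] turn [-0.001  0.001  0.007]
```

```bash
python3 -m handwheel '[[[-0.196,-0.093,0.005],[0,0,0],1],[[-0.196,-0.093,0.005],[0,0,0],1],[[-0.196,-0.093,0.005],[0,0,0],1],[[-0.196,-0.093,0.005],[0,0,0],1],[[-0.196,-0.093,0.005],[0,0,0],1],[[-0.196,-0.093,0.005],[0,0,0],1],[[-0.196,-0.093,0.005],[0,0,0],1]]'
python3 - <<'E'
from h import *
T=pose(); print(T.round(4))
np.save("T1.npy",T)
im=viewer.camera("wrist"); cv2.imwrite("pics/w1.png",im)
im=viewer.camera("top"); cv2.imwrite("pics/top1.png",im)
E
```

```text
clock: 1.8
position: [0.5537, -0.0422, 0.2099]
orientation: [3.14, -0.0, -1.684]
ft_force: [-0.4, -0.2, 0.4]
finger_gap: 1.0
[[-1.127e-01 -9.936e-01 -1.400e-03  5.537e-01]
 [-9.936e-01  1.127e-01 -2.000e-04 -4.220e-02]
 [ 4.000e-04  1.300e-03 -1.000e+00  2.099e-01]
 [ 0.000e+00  0.000e+00  0.000e+00  1.000e+00]]
```

View pics/w1.png

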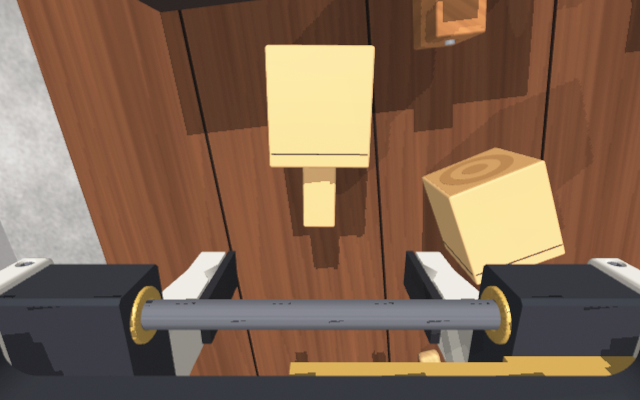

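View pics/top1.png

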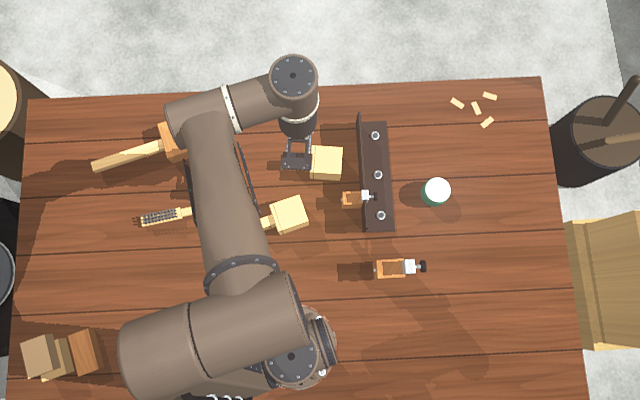

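The wrist view shows the tenon end at (303..336, 226), with the block square to the jaws. The top view now shows the stop and fence clear of the arm. Measuring both.

Run:
```python
from h import *
T=np.load("T1.npy")
for p,z in [((265,45),.085),((374,45),.085),((368.5,154),.085),((271,154),.085),((303,226),.07),((336,226),.07),((304,184),.07),((336,184),.07)]: print(p,onz("wrist",*p,z,T).round(4))
im=viewer.camera("top")
cv2.imwrite("pics/c3.png",cv2.resize(im[100:240,300:420],None,fx=4.2,fy=4.2,interpolation=cv2.INTER_CUBIC))
```

```text
(265, 45) [ 0.5816 -0.1688  0.085 ]
(374, 45) [ 0.4991 -0.1595  0.085 ]
(368.5, 154) [ 0.509  -0.0771  0.085 ]
(271, 154) [ 0.5901 -0.0863  0.085 ]
(303, 226) [ 0.5732 -0.0137  0.07  ]
(336, 226) [ 0.5422 -0.0102  0.07  ]
(304, 184) [ 0.5671 -0.054   0.07  ]
(336, 184) [ 0.5382 -0.0507  0.07  ]
```

View pics/c3.png

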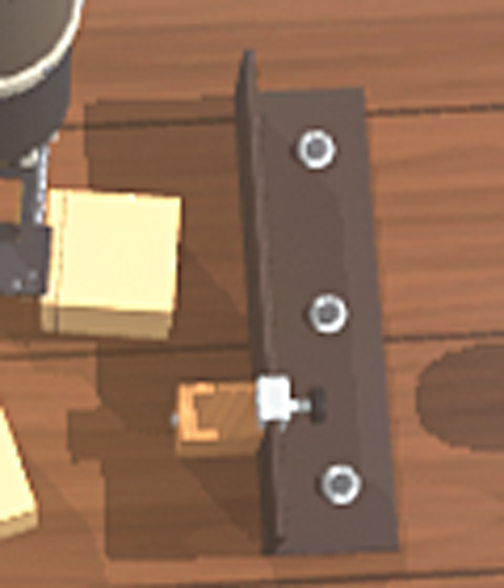

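Run:
```python
from h import *
t=lambda u,v,z:np.round(onz("top",300+u/4.2,100+v/4.2,z),4)
for p in [(316,149),(328,313),(341,484)]: print("bolt",t(*p,.015))
print("back edge",t(363,90,.008),t(398,548,.008))
print("face bottom",t(236,96,0),t(262,551,0),"stop",t(180,384,.07),t(258,384,.07),"stop corners low",t(178,455,0))
delta([.5548,-.039,.028],-1.68)
```

```text
bolt [ 0.6384 -0.2829  0.015 ]
bolt [ 0.5093 -0.2825  0.015 ]
bolt [ 0.379  -0.2824  0.015 ]
back edge [ 0.6866 -0.3236  0.008 ] [ 0.3304 -0.3217  0.008 ]
face bottom [ 0.6894 -0.2263  0.    ] [ 0.3342 -0.2223  0.    ] stop [ 0.4483 -0.1646  0.07  ] [ 0.4455 -0.2206  0.07  ] stop corners low [ 0.4093 -0.1645  0.    ]
shift [-0.0043 -0.0007  0.1825] turn [ 0.001 -0.    -0.04 ]
```

```bash
python3 -m handwheel '[[[-0.004,-0.001,0.05],[0,0,0],1],[[-0.004,-0.001,0.1],[0,0,0],1],[[-0.004,-0.001,0.15],[0,0,0],1],[[-0.004,-0.001,0.182],[0,0,0],1],[[-0.004,-0.001,0.182],[0,0,0],1],[[-0.004,-0.001,0.182],[0,0,0],0.5]]' 25; python3 -m handwheel '[[[0,0,0],[0,0,0],-1],[[0,0,0],[0,0,0],-1],[[0,0,0],[0,0,0],-1],[[0,0,0],[0,0,0],-1],[[0,0,0],[0,0,0],-1]]' 40
python3 - <<'E'
from h import *
print(pose().round(4))
im=viewer.camera("wrist"); cv2.imwrite("pics/w2.png",im)
E
```

```text
clock: 2.55
position: [0.5559, -0.0391, 0.0292]
orientation: [3.141, -0.001, -1.685]
ft_force: [0.9, 0.7, 0.2]
finger_gap: 0.956
clock: 3.05
position: [0.556, -0.0382, 0.029]
orientation: [-3.141, 0.0, -1.684]
ft_force: [-0.0, -0.0, 0.8]
finger_gap: 0.518
[[-1.132e-01 -9.936e-01  9.000e-04  5.560e-01]
 [-9.936e-01  1.132e-01  3.000e-04 -3.820e-02]
 [-4.000e-04 -9.000e-04 -1.000e+00  2.900e-02]
 [ 0.000e+00  0.000e+00  0.000e+00  1.000e+00]]
```

View pics/w2.png

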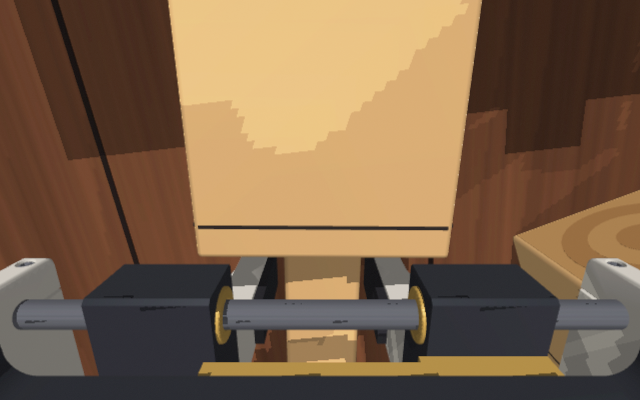

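The fingers straddle the tenon but are not shut yet. I'll keep closing.

```bash
python3 -m handwheel '[[[0,0,0],[0,0,0],-1],[[0,0,0],[0,0,0],-1],[[0,0,0],[0,0,0],-1],[[0,0,0],[0,0,0],-1],[[0,0,0],[0,0,0],-1]]' 40; python3 -c "
from h import *
delta([.5545,-.038-.045,.029],-1.571-.005)"
```

```text
clock: 3.6
position: [0.5555, -0.0383, 0.0284]
orientation: [3.141, -0.0, -1.685]
ft_force: [-1.9, 0.4, 3.5]
finger_gap: 0.347
shift [ 0.0445 -0.004  -0.0006] turn [ 0.002 -0.    -0.777]
```

```bash
python3 -m handwheel '[[[0.008,-0.001,0],[0,0,-0.2],-1],[[0.016,-0.002,0],[0,0,-0.4],-1],[[0.025,-0.003,0],[0,0,-0.6],-1],[[0.034,-0.004,0],[0,0,-0.77],-1],[[0.042,-0.004,0],[0,0,-0.77],-1],[[0.042,-0.004,0],[0,0,-0.77],-1]]' 40
python3 - <<'E'
from h import *
T=pose(); np.save("T2.npy",T); print(sensors.sense()["ft_force"])
cv2.imwrite("pics/w3.png",viewer.camera("wrist"))
cv2.imwrite("pics/s3.png",cv2.resize(viewer.camera("scene")[125:275,190:400],None,fx=3.8,fy=3.8,interpolation=cv2.INTER_CUBIC))
E
```

```text
clock: 4.2
position: [0.5554, -0.0811, 0.0285]
orientation: [-3.141, -0.0, -1.577]
ft_force: [2.0, -2.1, -0.9]
finger_gap: 0.344
[ 1.98879154 -2.14695604 -0.86012786]
```

View pics/w3.png

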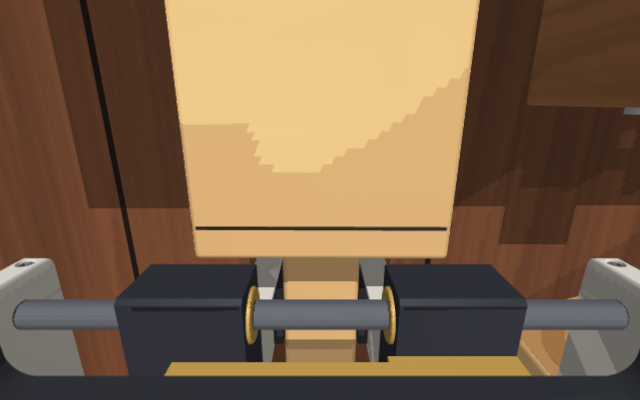

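View pics/s3.png

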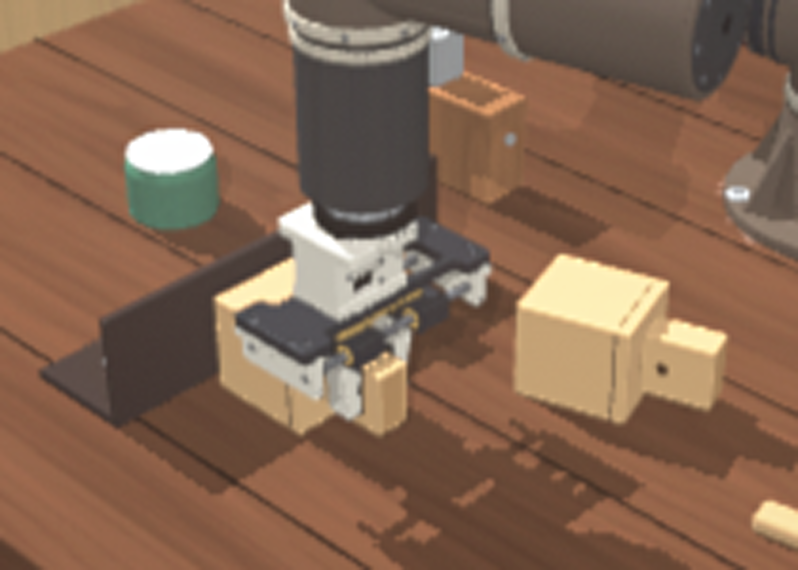

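The block follows the gripper square and is now close to the fence. I'll push on in small steps.

```bash
python3 -m handwheel '[[[0.003,0,0],[0,0,0],-1],[[0.006,0,0],[0,0,0],-1],[[0.006,0,0],[0,0,0],-1]]' 40;python3 -m handwheel '[[[0.003,0,0],[0,0,0],-1],[[0.003,0,0],[0,0,0],-1]]' 40;python3 -m handwheel '[[[0.003,0,0],[0,0,0],-1],[[0.003,0,0],[0,0,0],-1]]' 40
```

```text
clock: 4.6
position: [0.5551, -0.086, 0.0285]
orientation: [-3.141, 0.0, -1.577]
ft_force: [1.0, 2.5, -0.5]
finger_gap: 0.343
clock: 4.8
position: [0.555, -0.0891, 0.0285]
orientation: [-3.141, 0.0, -1.577]
ft_force: [0.8, 3.1, 0.8]
finger_gap: 0.339
clock: 5.0
position: [0.5549, -0.0922, 0.0285]
orientation: [-3.141, 0.0, -1.577]
ft_force: [-0.3, 3.0, 0.8]
finger_gap: 0.338
```

```bash
python3 -m handwheel '[[[0.002,0,0],[0,0,0],-1],[[0.002,0,0],[0,0,0],-1]]' 40;python3 -m handwheel '[[[0.002,0,0],[0,0,0],-1],[[0.002,0,0],[0,0,0],-1]]' 40;python3 - <<'E'
from h import *
cv2.imwrite("pics/s4.png",cv2.resize(viewer.camera("scene")[125:275,190:400],None,fx=3.8,fy=3.8,interpolation=cv2.INTER_CUBIC))
cv2.imwrite("pics/t4.png",cv2.resize(viewer.camera("top")[100:240,260:420],None,fx=4.2,fy=4.2,interpolation=cv2.INTER_CUBIC))
E
```

```text
clock: 5.2
position: [0.5549, -0.0939, 0.0285]
orientation: [-3.141, 0.0, -1.577]
ft_force: [0.2, 6.5, 1.2]
finger_gap: 0.338
clock: 5.4
position: [0.5548, -0.0941, 0.0285]
orientation: [-3.141, 0.002, -1.577]
ft_force: [-3.1, 19.8, 4.7]
finger_gap: 0.339
```

View pics/s4.png

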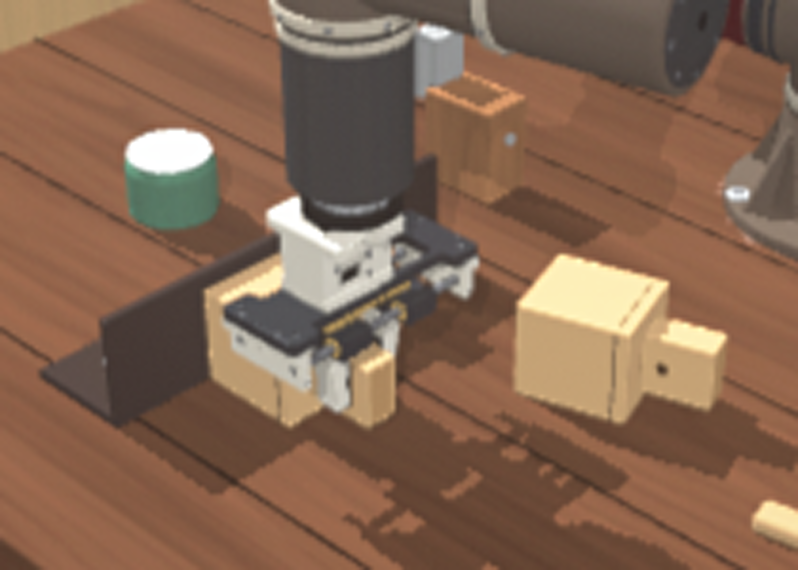

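View pics/t4.png

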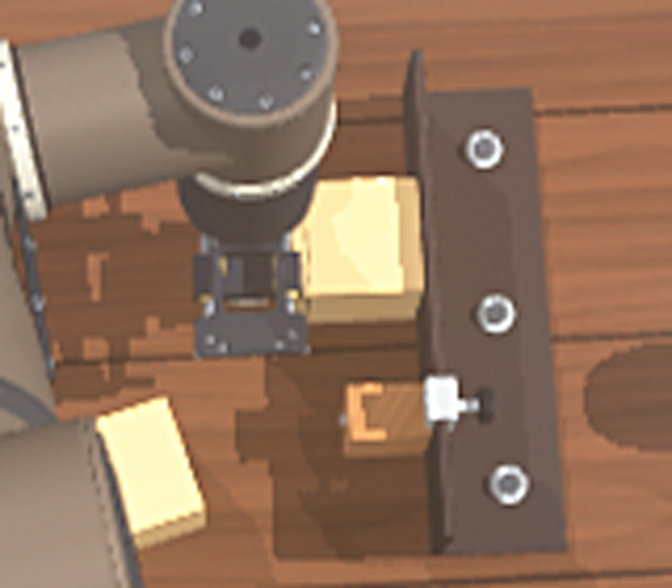

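The block is seated: the force rose to 20 N at grasp y=-0.094. Now I'll relax the grip to 25 N, back off slightly, and tip. The tenon will arc up while the foot's upper edge runs down the fence. First half:

```bash
python3 -m handwheel '[[[-0.003,0,0],[0,0,0],-1],[[-0.006,0,-0.002],[0,0,0],-1],[[-0.0088,0,-0.0111],[0,0,0],-1],[[-0.0106,0,-0.0217],[0,0,0],-1],[[-0.0114,0,-0.0318],[0,0,0],-1],[[-0.0111,0,-0.0413],[0,0,0],-1],[[-0.0111,0,-0.0413],[0,0,0],-1]]' 25
python3 - <<'E'
from h import *
cv2.imwrite("pics/s5.png",cv2.resize(viewer.camera("scene")[125:275,190:400],None,fx=3.8,fy=3.8,interpolation=cv2.INTER_CUBIC))
E
```

```text
clock: 6.2
position: [0.556, -0.0852, 0.0719]
orientation: [-3.138, 0.0, -1.577]
ft_force: [-1.7, 5.8, 5.7]
finger_gap: 0.339
```

View pics/s5.png

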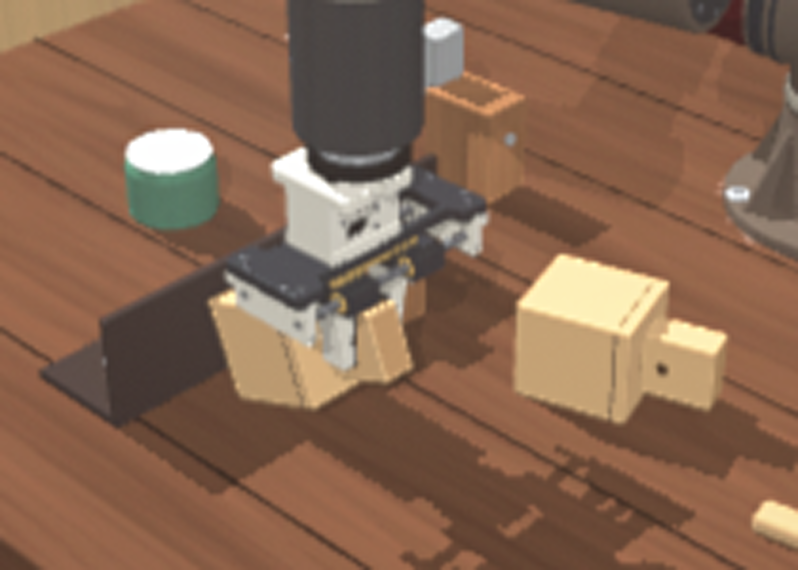

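It is tipping well, at about 20° with the heel on the bench. On to about 60°.

```bash
python3 -m handwheel '[[[0.0013,0,-0.0088],[0,0,0],-1],[[0.0035,0,-0.0169],[0,0,0],-1],[[0.0068,0,-0.0241],[0,0,0],-1],[[0.011,0,-0.0306],[0,0,0],-1],[[0.0162,0,-0.0361],[0,0,0],-1],[[0.0223,0,-0.0406],[0,0,0],-1],[[0.0292,0,-0.0442],[0,0,0],-1],[[0.0292,0,-0.0442],[0,0,0],-1]]' 25
python3 - <<'E'
from h import *
cv2.imwrite("pics/s6.png",cv2.resize(viewer.camera("scene")[125:275,190:400],None,fx=3.8,fy=3.8,interpolation=cv2.INTER_CUBIC))
E
```

```text
clock: 7.05
position: [0.5557, -0.111, 0.1157]
orientation: [-3.138, 0.005, -1.577]
ft_force: [-5.3, 25.7, 6.8]
finger_gap: 0.344
```

View pics/s6.png

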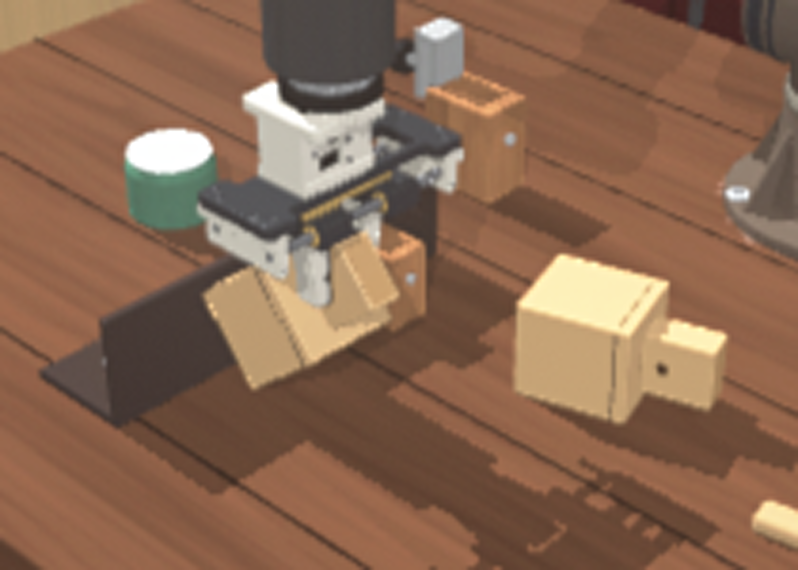

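The block has stopped turning: it is wedged on the fence at 26 N and the heel has lifted. I'll bring it back down and away from the fence straight away.

```bash
python3 -m handwheel '[[[-0.01,0,0.01],[0,0,0],-1],[[-0.02,0,0.018],[0,0,0],-1],[[-0.03,0,0.026],[0,0,0],-1],[[-0.03,0,0.026],[0,0,0],-1]]' 25
python3 - <<'E'
from h import *
cv2.imwrite("pics/s7.png",cv2.resize(viewer.camera("scene")[125:275,190:400],None,fx=3.8,fy=3.8,interpolation=cv2.INTER_CUBIC))
E
```

```text
clock: 7.5
position: [0.5555, -0.0832, 0.0886]
orientation: [-3.141, -0.0, -1.575]
ft_force: [-3.2, 7.4, 5.7]
finger_gap: 0.342
```

View pics/s7.png

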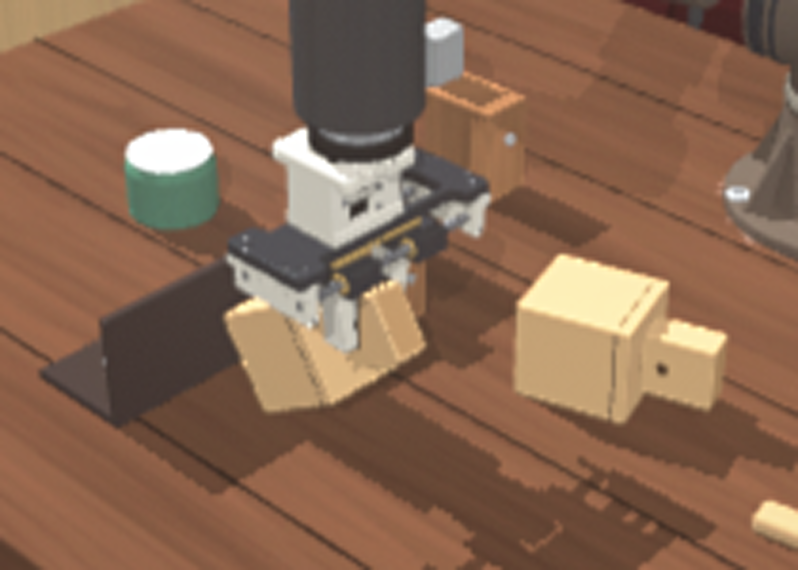

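It now sits tilted about 35° with the heel at crop (268,412), close to the bench. I'll measure that.

Run:
```python
from h import *
# intersect rays with plane x = 0.556-0.0153+... block +x side: x = tenon centre x + .0425
def onx(u,v,x):
    o,d=ray("scene",190+u/3.8,125+v/3.8); return (o+d*(x-o[0])/d[0]).round(4)
for n,p in dict(heel=(266,411),foottop=(228,317),shoulderbot=(328,404),tenonendbot=(398,360)).items(): print(n,onx(*p,.598 if n[0]!='t' else .571))
```

```text
heel [ 0.598  -0.1487  0.0039]
foottop [ 0.598  -0.1871  0.0746]
shoulderbot [ 0.598  -0.0771  0.0473]
tenonendbot [ 0.571  -0.0299  0.0966]
```

φ is about 30°, the heel is about 3 mm up, and the heel is 74 mm off the fence. The ladder motion makes heel friction fight the turn. Instead I'll leave the heel planted about 88 mm out, loosen the grip to 12 N, and swing the tenon about the heel.

```bash
python3 -m handwheel '[[[-0.007,0,0.001],[0,0,0],-1],[[-0.013,0,0.003],[0,0,0],-1],[[-0.013,0,0.003],[0,0,0],-1],[[-0.009,0,0],[0,0,0],-1],[[-0.004,0,-0.004],[0,0,0],-1],[[0.001,0,-0.008],[0,0,0],-1],[[0.006,0,-0.011],[0,0,0],-1],[[0.006,0,-0.011],[0,0,0],-1]]' 12
python3 - <<'E'
from h import *
cv2.imwrite("pics/s8.png",cv2.resize(viewer.camera("scene")[125:275,190:400],None,fx=3.8,fy=3.8,interpolation=cv2.INTER_CUBIC))
E
```

```text
clock: 8.35
position: [0.5545, -0.0916, 0.0993]
orientation: [3.141, -0.0, -1.578]
ft_force: [-0.7, -2.0, -3.7]
finger_gap: 0.342
```

View pics/s8.png

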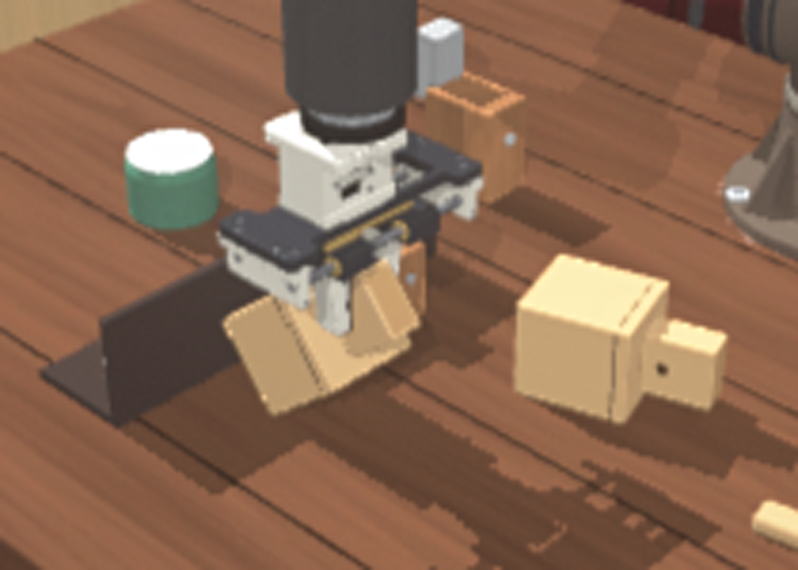

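It is turning now, at about 38° with the heel planted. Continuing to about 58°.

```bash
python3 -m handwheel '[[[0.006,0,-0.0034],[0,0,0],-1],[[0.0125,0,-0.0065],[0,0,0],-1],[[0.018,0,-0.009],[0,0,0],-1],[[0.024,0,-0.011],[0,0,0],-1],[[0.0295,0,-0.013],[0,0,0],-1],[[0.0295,0,-0.013],[0,0,0],-1]]' 12
python3 - <<'E'
from h import *
cv2.imwrite("pics/s9.png",cv2.resize(viewer.camera("scene")[125:275,190:400],None,fx=3.8,fy=3.8,interpolation=cv2.INTER_CUBIC))
E
```

```text
clock: 9.0
position: [0.5547, -0.1208, 0.1121]
orientation: [-3.141, 0.0, -1.578]
ft_force: [0.3, 0.3, -7.3]
finger_gap: 0.34
```

View pics/s9.png

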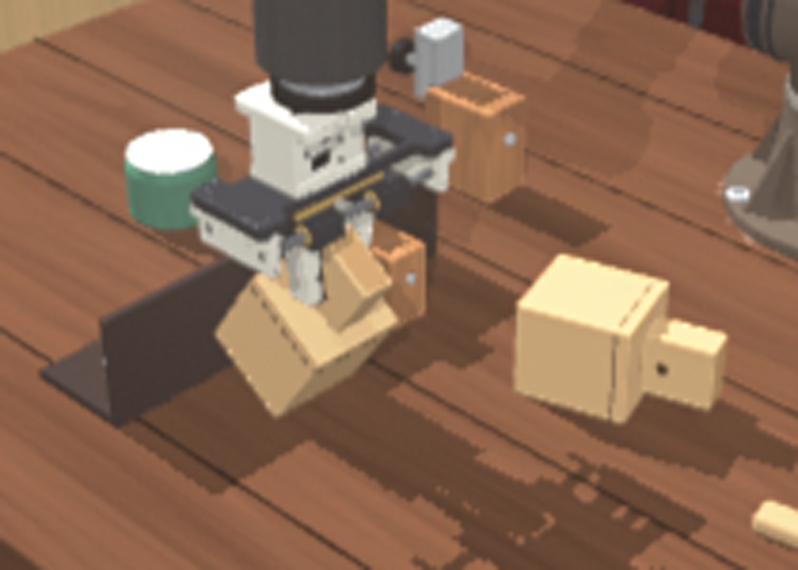

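```bash
cat >> h.py <<'E'
def onx(u,v,x):
    o,d=ray("scene",190+u/3.8,125+v/3.8); return (o+d*(x-o[0])/d[0]).round(4)
E
python3 - <<'E'
from h import *
h=onx(278,415,.597);f=onx(217,332,.597);s=onx(318,361,.597)
print(h,f,s,np.degrees(np.arctan2(f[2]-h[2],h[1]-f[1])),)
E
```

```text
[ 0.597  -0.1359  0.0061] [ 0.597  -0.2032  0.0525] [ 0.597  -0.0873  0.0811] 34.58433011138818
```

```bash
python3 -m handwheel '[[[0.006,0,0],[0,0,0],-1],[[0.012,0,-0.001],[0,0,0],-1],[[0.018,0,-0.002],[0,0,0],-1],[[0.024,0,-0.002],[0,0,0],-1],[[0.030,0,-0.0025],[0,0,0],-1],[[0.036,0,-0.0025],[0,0,0],-1],[[0.036,0,-0.0025],[0,0,0],-1]]' 12
python3 - <<'E'
from h import *
cv2.imwrite("pics/s10.png",cv2.resize(viewer.camera("scene")[125:275,190:400],None,fx=3.8,fy=3.8,interpolation=cv2.INTER_CUBIC))
E
```

```text
clock: 9.75
position: [0.5545, -0.1568, 0.1142]
orientation: [-3.142, -0.0, -1.578]
ft_force: [0.2, -0.7, -6.2]
finger_gap: 0.345
```

View pics/s10.png

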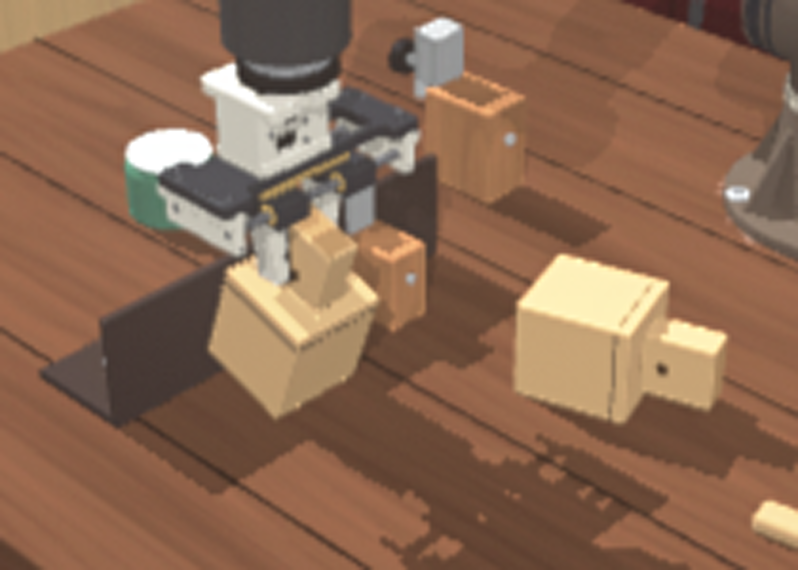

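```bash
python3 -m handwheel '[[[0.006,0,0.0005],[0,0,0],-1],[[0.012,0,0.001],[0,0,0],-1],[[0.018,0,0.002],[0,0,0],-1],[[0.024,0,0.003],[0,0,0],-1],[[0.030,0,0.004],[0,0,0],-1],[[0.035,0,0.005],[0,0,0],-1],[[0.035,0,0.005],[0,0,0],-1]]' 12
python3 - <<'E'
from h import *
cv2.imwrite("pics/s11.png",cv2.resize(viewer.camera("scene")[125:275,190:400],None,fx=3.8,fy=3.8,interpolation=cv2.INTER_CUBIC))
E
```

```text
clock: 10.5
position: [0.5541, -0.1919, 0.1091]
orientation: [3.141, -0.0, -1.578]
ft_force: [-0.3, 0.9, -7.9]
finger_gap: 0.344
```

View pics/s11.png

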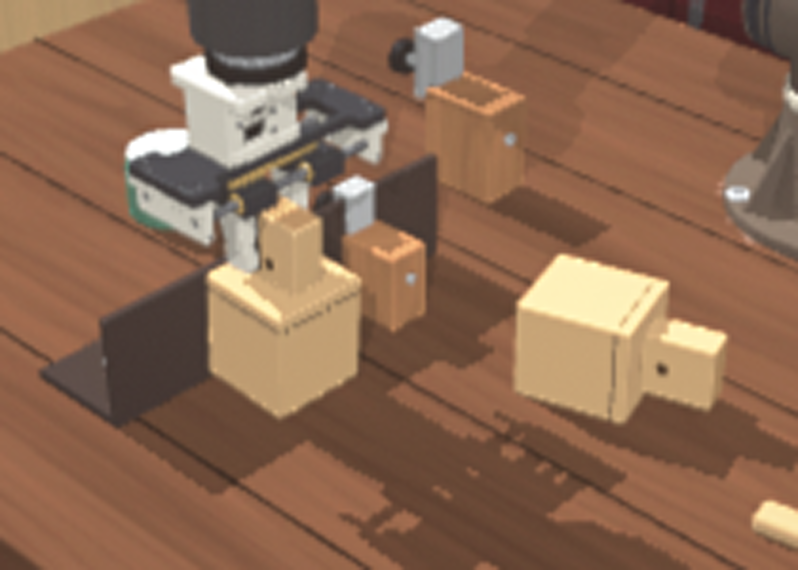

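Run:
```python
from h import *
for n,p in dict(heel=(281,416),footback=(212,374),shouldF=(282,329),shouldB=(209,281)).items(): print(n,onx(*p,.597))
s=lambda u,v,z:np.round(onz("scene",190+u/3.8,125+v/3.8,z),4)
print("heel right z0",s(357,378,0))
```

```text
heel [ 0.597  -0.1324  0.007 ]
footback [ 0.597  -0.2137  0.0069]
shouldF [ 0.597  -0.1258  0.0917]
shouldB [ 0.597  -0.2082  0.0978]
heel right z0 [ 0.5144 -0.1326  0.    ]
```

It is nearly upright, about 4° short, and hanging slightly. I'll lower gently and watch Fz.

```bash
python3 -m handwheel '[[[0,0,0.002],[0,0,0],-1],[[0,0,0.002],[0,0,0],-1]]' 12;python3 -m handwheel '[[[0.001,0,0.002],[0,0,0],-1],[[0.001,0,0.002],[0,0,0],-1]]' 12;python3 -m handwheel '[[[0.001,0,0.002],[0,0,0],-1],[[0.001,0,0.002],[0,0,0],-1]]' 12
python3 - <<'E'
from h import *
cv2.imwrite("pics/s12.png",cv2.resize(viewer.camera("scene")[125:275,190:400],None,fx=3.8,fy=3.8,interpolation=cv2.INTER_CUBIC))
E
```

```text
clock: 10.75
position: [0.5538, -0.1912, 0.107]
orientation: [3.141, -0.0, -1.577]
ft_force: [-0.3, -1.3, -7.8]
finger_gap: 0.342
clock: 10.95
position: [0.5543, -0.1925, 0.106]
orientation: [-3.141, -0.001, -1.576]
ft_force: [-2.1, -1.4, -1.0]
finger_gap: 0.342
clock: 11.15
position: [0.5546, -0.1942, 0.105]
orientation: [-3.14, -0.002, -1.576]
ft_force: [-3.9, -5.2, 5.4]
finger_gap: 0.339
```

View pics/s12.png

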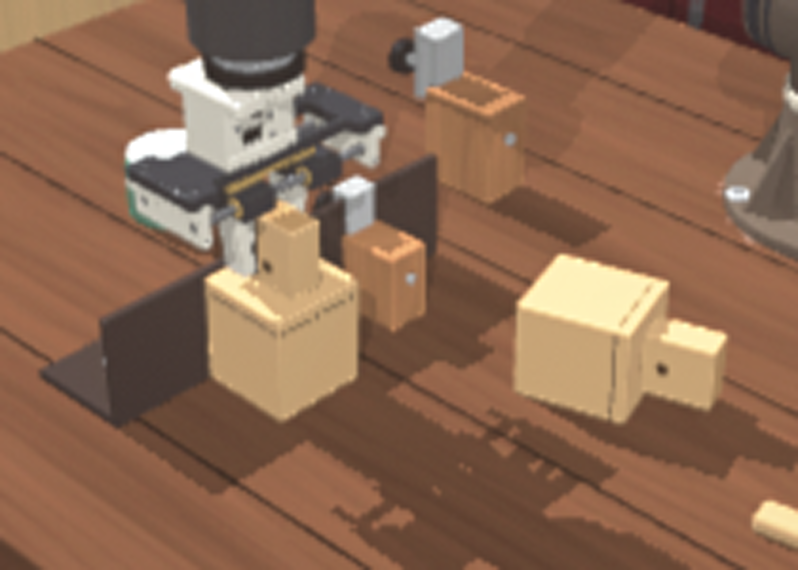

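The block is down on its foot; Fz changed sign. I'll open the jaws to let it sit flat, then check.

```bash
python3 -m handwheel '[[[0,0,0],[0,0,0],-0.05],[[0,0,0],[0,0,0],-0.05],[[0,0,0],[0,0,0],-0.05],[[0,0,0],[0,0,0],-0.05]]' 12
python3 - <<'E'
from h import *
T=pose();np.save("T3.npy",T)
cv2.imwrite("pics/s13.png",cv2.resize(viewer.camera("scene")[125:275,190:400],None,fx=3.8,fy=3.8,interpolation=cv2.INTER_CUBIC))
cv2.imwrite("pics/t13.png",cv2.resize(viewer.camera("top")[100:240,260:420],None,fx=4.2,fy=4.2,interpolation=cv2.INTER_CUBIC))
E
```

```text
clock: 11.6
position: [0.5546, -0.1929, 0.1035]
orientation: [-3.141, 0.0, -1.577]
ft_force: [-0.6, -0.0, -0.0]
finger_gap: 0.475
```

View pics/s13.png

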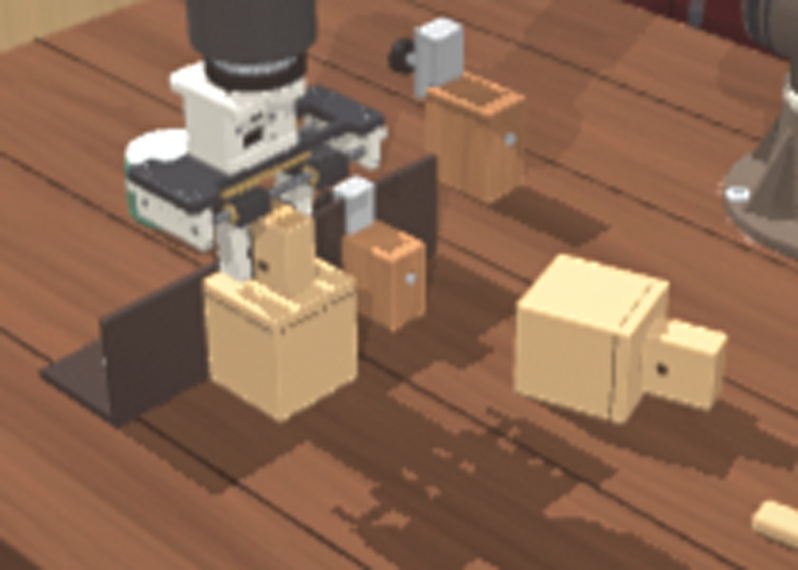

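View pics/t13.png

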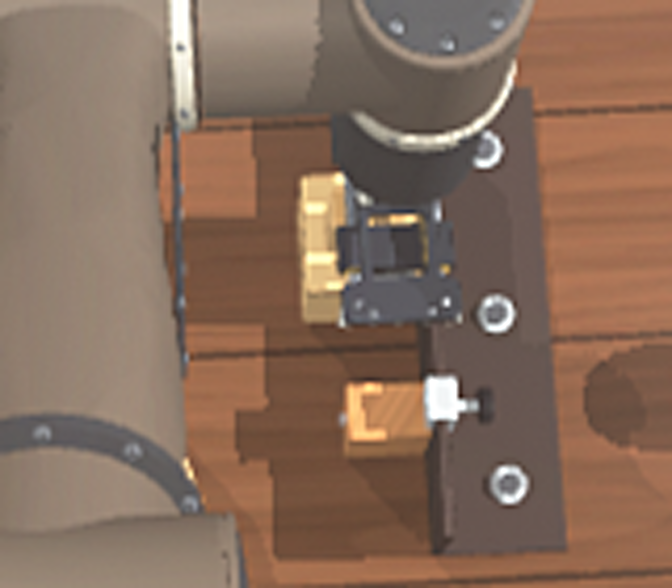

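The block stands free and upright. Its foot corners in the crop are (283,420), (357,378) and (212,375).

Run:
```python
from h import *
s=lambda u,v,z:np.round(onz("scene",190+u/3.8,125+v/3.8,z),4)
print([s(*p,0) for p in [(283,420),(357,378),(212,376)]])
print([s(*p,.095) for p in [(281,335),(357,291),(205,286)]])
print("tenon top",[s(*p,.155) for p in [(288,224),(313,212)]])
t=lambda u,v,z:np.round(onz("top",260+u/4.2,100+v/4.2,z),4)
print("top shoulder",t(300,173,.095),t(302,305,.095))
print("fence end bottom",s(118,424,0))
```

```text
[array([ 0.5934, -0.1345,  0.    ]), array([ 0.5144, -0.1326,  0.    ]), array([ 0.5928, -0.2192,  0.    ])]
[array([ 0.6061, -0.1168,  0.095 ]), array([ 0.5253, -0.1187,  0.095 ]), array([ 0.601 , -0.2085,  0.095 ])]
tenon top [array([ 0.5601, -0.1553,  0.155 ]), array([ 0.5349, -0.1547,  0.155 ])]
top shoulder [ 0.6001 -0.1377  0.095 ] [ 0.5019 -0.1337  0.095 ]
fence end bottom [ 0.6846 -0.2234  0.    ]
```

The pinch has ended up about 14 mm behind the tenon's axis. I'll recentre it and regrip firmly for sliding.

```bash
python3 -m handwheel '[[[-0.007,0,0],[0,0,0],-0.05],[[-0.014,0,0],[0,0,0],-0.05],[[-0.014,0,0],[0,0,0],-0.05],[[-0.014,0,0],[0,0,0],-1],[[-0.014,0,0],[0,0,0],-1],[[-0.014,0,0],[0,0,0],-1],[[-0.014,0,0],[0,0,0],-1],[[-0.014,0,0],[0,0,0],-1]]' 50; python3 -m handwheel '[[[0.001,0,-0.0005],[0,0,0],-1],[[0.002,0,-0.0005],[0,0,0],-1],[[0.002,0,-0.0005],[0,0,0],-1]]' 50
```

```text
clock: 12.5
position: [0.5544, -0.179, 0.1035]
orientation: [-3.141, 0.0, -1.577]
ft_force: [0.4, 1.2, 0.3]
finger_gap: 0.339
clock: 12.8
position: [0.5542, -0.1795, 0.1036]
orientation: [3.141, 0.002, -1.577]
ft_force: [-0.3, 10.5, 0.2]
finger_gap: 0.34
```

```bash
python3 -m handwheel '[[[0.001,0,0],[0,0,0],-1],[[0.001,0,0],[0,0,0],-1],[[0.001,0,0],[0,0,0],-1]]' 50
python3 - <<'E'
from h import *
cv2.imwrite("pics/s14.png",cv2.resize(viewer.camera("scene")[125:275,190:400],None,fx=3.8,fy=3.8,interpolation=cv2.INTER_CUBIC))
cv2.imwrite("pics/t14.png",cv2.resize(viewer.camera("top")[100:240,260:420],None,fx=4.2,fy=4.2,interpolation=cv2.INTER_CUBIC))
E
```

```text
clock: 13.1
position: [0.5542, -0.1796, 0.1036]
orientation: [3.142, 0.003, -1.576]
ft_force: [-1.4, 15.8, 3.0]
finger_gap: 0.338
```

View pics/s14.png

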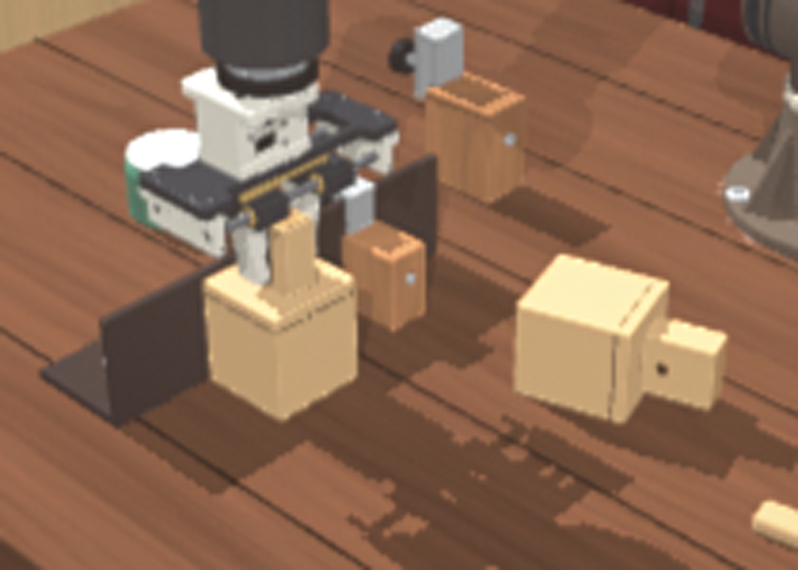

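View pics/t14.png

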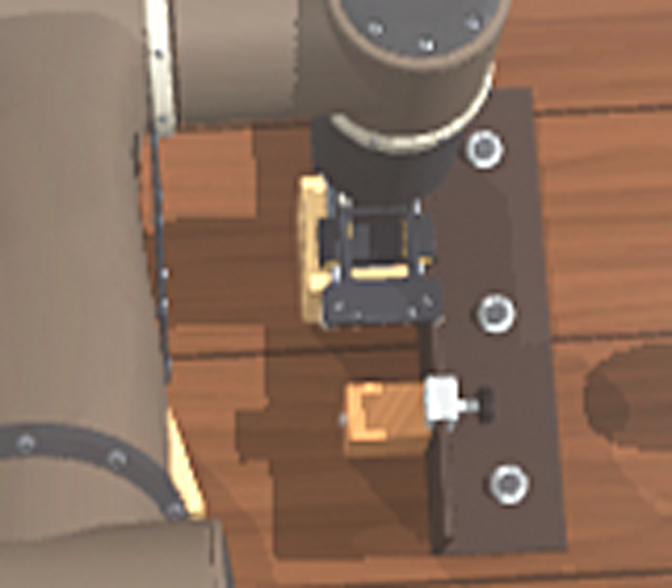

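Hard contact with the fence: the force rises with no motion. I'll ease the push and slide along the fence towards the stop, which is tool +y.

```bash
python3 -m handwheel '[[[-0.0015,0.004,0],[0,0,0],-1],[[-0.002,0.012,0],[0,0,0],-1],[[-0.002,0.02,0],[0,0,0],-1],[[-0.002,0.028,0],[0,0,0],-1],[[-0.002,0.036,0],[0,0,0],-1],[[-0.002,0.044,0],[0,0,0],-1],[[-0.002,0.052,0],[0,0,0],-1],[[-0.002,0.052,0],[0,0,0],-1]]' 50
python3 - <<'E'
from h import *
cv2.imwrite("pics/s15.png",cv2.resize(viewer.camera("scene")[125:275,190:400],None,fx=3.8,fy=3.8,interpolation=cv2.INTER_CUBIC))
E
```

```text
clock: 14.0
position: [0.5009, -0.1792, 0.1035]
orientation: [3.141, 0.001, -1.577]
ft_force: [-2.1, 7.0, -1.7]
finger_gap: 0.341
```

View pics/s15.png

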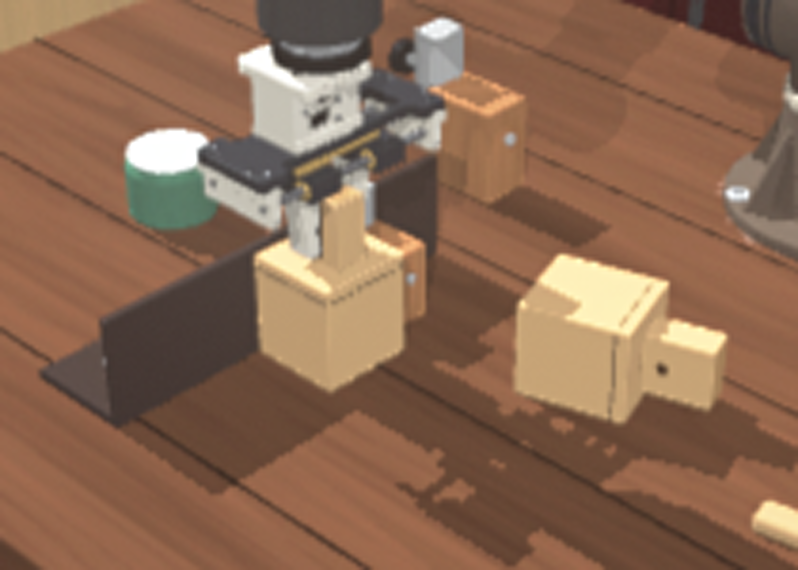

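It slid upright, with about 10 mm to go. Small steps until the stop pushes back.

```bash
python3 -m handwheel '[[[0,0.003,0],[0,0,0],-1],[[0,0.006,0],[0,0,0],-1],[[0,0.006,0],[0,0,0],-1]]' 50; python3 -m handwheel '[[[0,0.002,0],[0,0,0],-1],[[0,0.002,0],[0,0,0],-1]]' 50; python3 -m handwheel '[[[0,0.002,0],[0,0,0],-1],[[0,0.002,0],[0,0,0],-1]]' 50
```

```text
clock: 14.35
position: [0.4961, -0.1792, 0.1035]
orientation: [-3.141, 0.001, -1.577]
ft_force: [2.4, 4.6, -4.3]
finger_gap: 0.343
clock: 14.55
position: [0.4943, -0.1792, 0.1035]
orientation: [-3.141, 0.001, -1.577]
ft_force: [3.1, 5.0, -5.3]
finger_gap: 0.34
clock: 14.75
position: [0.4924, -0.1792, 0.1035]
orientation: [-3.141, 0.001, -1.577]
ft_force: [2.5, 5.3, -5.2]
finger_gap: 0.343
```

```bash
python3 -m handwheel '[[[0,0.002,0],[0,0,0],-1],[[0,0.002,0],[0,0,0],-1]]' 50; python3 -m handwheel '[[[0,0.002,0],[0,0,0],-1],[[0,0.002,0],[0,0,0],-1]]' 50; python3 -m handwheel '[[[0,0.001,0],[0,0,0],-1],[[0,0.001,0],[0,0,0],-1]]' 50
```

```text
clock: 14.95
position: [0.4904, -0.1792, 0.1035]
orientation: [-3.141, 0.001, -1.577]
ft_force: [2.8, 4.7, -5.8]
finger_gap: 0.34
clock: 15.15
position: [0.4894, -0.1792, 0.1037]
orientation: [-3.139, 0.001, -1.577]
ft_force: [5.8, 4.1, -8.4]
finger_gap: 0.337
clock: 15.35
position: [0.4894, -0.1792, 0.1038]
orientation: [-3.137, 0.001, -1.577]
ft_force: [8.3, 4.4, -11.6]
finger_gap: 0.34
```

The stop was met at x≈0.4894, with the force rising and no more motion. I'll ease the push so the block sits flat, then open the jaws and look.

```bash
python3 -m handwheel '[[[-0.0005,-0.0015,0.0003],[0,0,0],-1],[[-0.0005,-0.0015,0.0003],[0,0,0],-1]]' 20; python3 -m handwheel '[[[0,0,0],[0,0,0],-0.1],[[0,0,0],[0,0,0],-0.1],[[0,0,0],[0,0,0],-0.1]]' 12;  python3 -m handwheel '[[[0,0,-0.03],[0,0,0],-0.1],[[0,0,-0.08],[0,0,0],-0.1],[[0,0,-0.13],[0,0,0],-0.1],[[-0.05,0,-0.15],[0,0,0],-0.1],[[-0.1,0,-0.15],[0,0,0],-0.1],[[-0.15,0,-0.15],[0,0,0],-0.1],[[-0.2,0,-0.15],[0,0,0],-0.1],[[-0.2,0,-0.15],[0,0,0],-0.1]]'
python3 - <<'E'
from h import *
T=pose();np.save("T4.npy",T)
cv2.imwrite("pics/s16.png",cv2.resize(viewer.camera("scene")[125:275,190:400],None,fx=3.8,fy=3.8,interpolation=cv2.INTER_CUBIC))
cv2.imwrite("pics/t16.png",cv2.resize(viewer.camera("top")[100:240,260:420],None,fx=4.2,fy=4.2,interpolation=cv2.INTER_CUBIC))
cv2.imwrite("pics/w16.png",viewer.camera("wrist"))
E
```

```text
clock: 15.55
position: [0.4896, -0.1791, 0.1035]
orientation: [-3.14, 0.0, -1.577]
ft_force: [5.4, 2.4, -5.7]
finger_gap: 0.34
clock: 15.85
position: [0.4882, -0.1795, 0.1038]
orientation: [3.141, -0.0, -1.577]
ft_force: [-0.3, 1.2, 1.1]
finger_gap: 0.444
clock: 16.65
position: [0.4898, 0.0248, 0.254]
orientation: [-3.141, 0.001, -1.573]
ft_force: [0.9, 0.3, -0.0]
finger_gap: 0.447
```

View pics/s16.png

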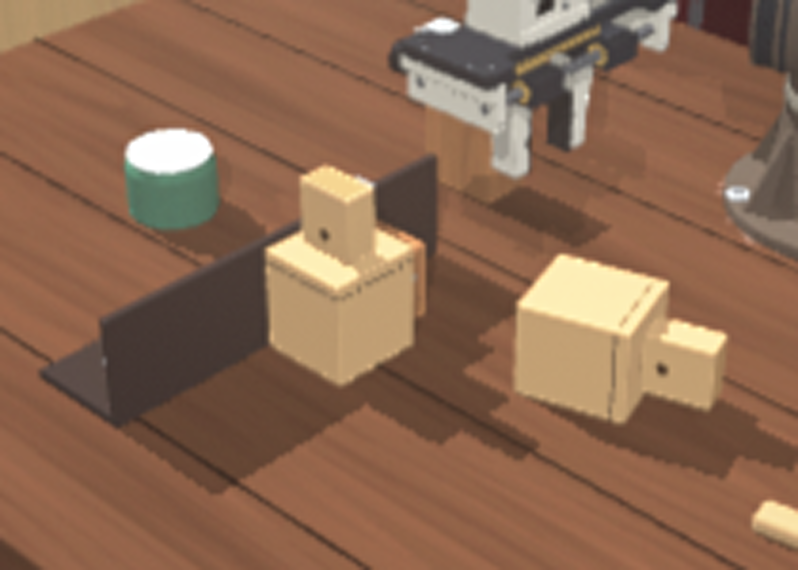

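View pics/t16.png

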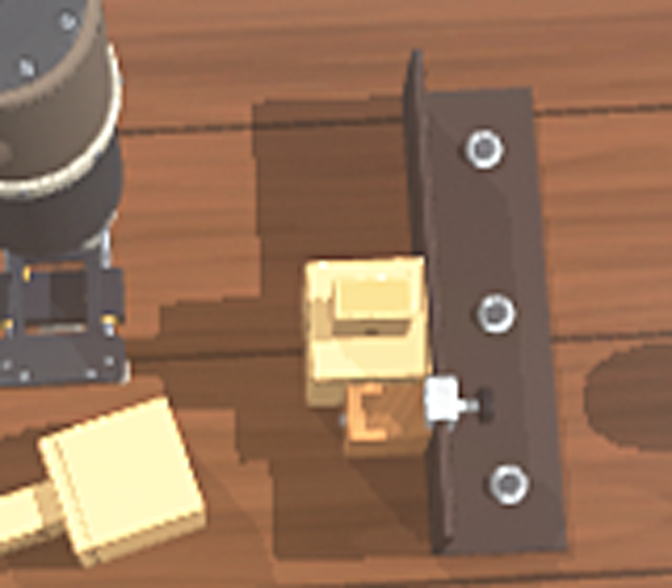

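View pics/w16.png

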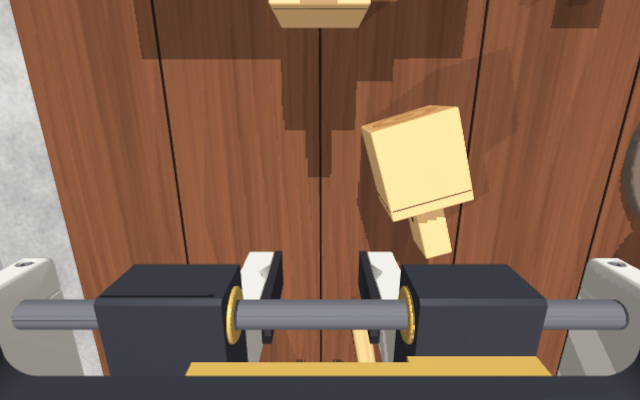

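The scene view shows the block upright at the stop, with its foot corner at crop (340,383). The top view shows it touching the fence and the stop. I'll check closer for gaps with the wrist camera above the stop line.

```bash
python3 -m handwheel '[[[0.03,0.02,-0.05],[0,0,0],-0.1],[[0.075,0.04,-0.075],[0,0,0],-0.1],[[0.11,0.042,-0.075],[0,0,0],-0.1],[[0.11,0.042,-0.075],[0,0,0],-0.1],[[0.11,0.042,-0.075],[0,0,0],-0.1]]'
python3 - <<'E'
from h import *
T=pose();np.save("T5.npy",T);print(T[:3,3])
im=viewer.camera("wrist");cv2.imwrite("pics/w17.png",im)
for n,X in dict(stopface=[.447,-.22,.07],stopout=[.447,-.16,.07],fence=[.53,-.2215,.1],fence2=[.6,-.2215,.1],blkFL=[.447,-.137,.095]).items(): print(n,proj("wrist",np.array(X),T))
E
```

```text
clock: 17.3
position: [0.4466, -0.0913, 0.3288]
orientation: [-3.141, 0.0, -1.582]
ft_force: [-0.2, 1.1, -0.6]
finger_gap: 0.452
[ 0.44660895 -0.09126286  0.3288204 ]
stopface [318.79235597  57.11665544]
stopout [319.41948705 112.05765456]
fence [239.56437177  53.13653745]
fence2 [172.97810363  53.95056713]
blkFL [319.60000092 133.83027665]
```

View pics/w17.png

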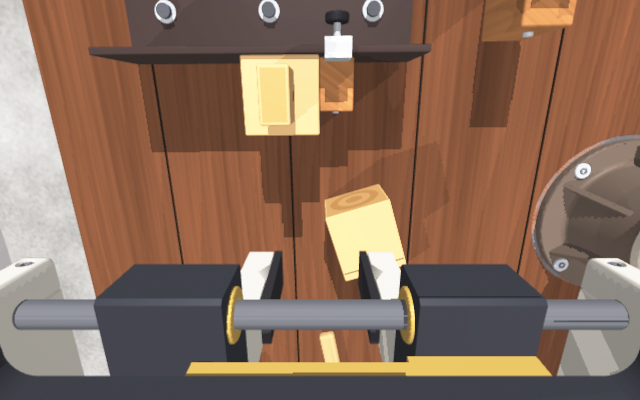

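Run:
```python
import cv2
im=cv2.imread("pics/w17.png")[30:150,220:370]
cv2.imwrite("pics/w17c.png",cv2.resize(im,None,fx=5,fy=5,interpolation=cv2.INTER_CUBIC))
```

```text
(no output)
```

View pics/w17c.png

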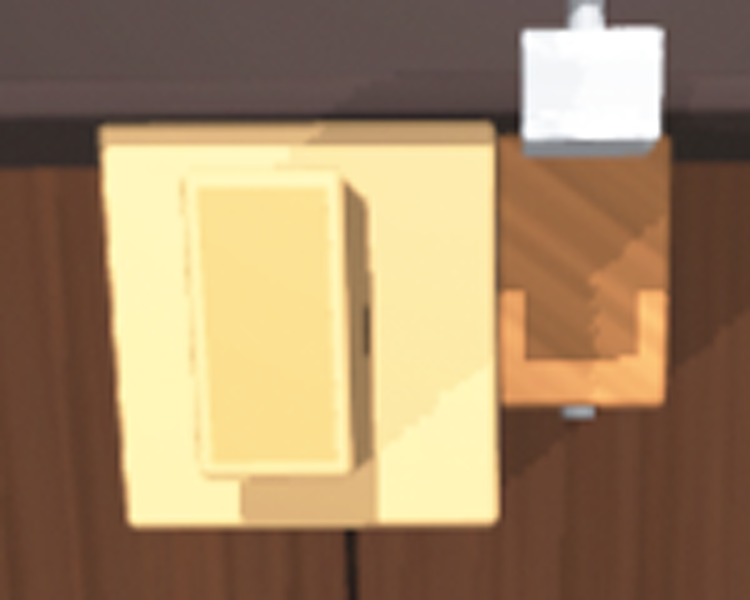

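Run:
```python
from h import *
T=np.load("T5.npy")
w=lambda u,v,z:onz("wrist",220+u/5,30+v/5,z,T).round(4)
print("block back",w(100,124,.095),w(496,122,.095),"front",w(128,525,.095),w(498,523,.095))
print("fence top",w(60,117,.1),w(700,117,.1))
print("stop edge",w(500,180,.07),w(500,400,.07))
cx=[w(u,v,.155)[:2] for u,v in [(198,187),(333,187),(350,468),(207,468)]];print("tenon top ctr",np.mean(cx,0),"shoulder ctr",np.mean([w(u,v,.095)[:2] for u,v in [(100,124),(496,122),(498,523),(128,525)]],0))
t0=cv2.imread("pics/top0.png").astype(int);
t=viewer.camera("top").astype(int); d=abs(t-t0).max(2)
for n,(a,b,c,e) in dict(mallet=(110,180,85,205),brush=(195,230,135,230),tin=(170,212,415,455)).items(): print(n,(d[a:b,c:e]>40).mean())
cv2.imwrite("pics/t18.png",t.astype(np.uint8))
```

```text
block back [ 0.5308 -0.2205  0.095 ] [ 0.4465 -0.2199  0.095 ] front [ 0.5315 -0.1366  0.095 ] [ 0.447  -0.1361  0.095 ]
fence top [ 0.538  -0.2213  0.1   ] [ 0.4036 -0.2198  0.1   ]
stop edge [ 0.4457 -0.2107  0.07  ] [ 0.4463 -0.1623  0.07  ]
tenon top ctr [ 0.488575 -0.17775 ] shoulder ctr [ 0.48895  -0.178275]
mallet 0.1769047619047619
brush 0.6075187969924812
tin 0.0
```

View pics/t18.png

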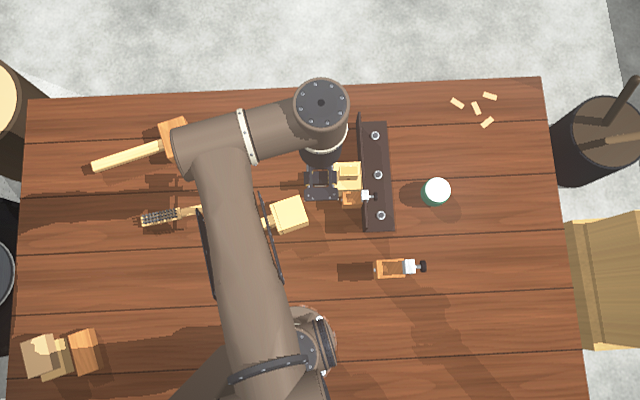

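The gaps to the fence and stop are about 1 mm or less, the tilt is about 0.01 rad, and the bystanders have not moved (the image differences come from the arm covering them and its shadow). Handing in.

```bash
python3 -c "
from plant import workorder,sensors
print(workorder.hand_in()); s=sensors.sense(); print(s['clock'],s['ft_force'])"
```

```text
the job is handed in; nothing more can be done
None
the job is handed in; nothing more can be done
```

The block is standing free on its foot, tenon up, against both the fence and the end stop. I handed the job in at about 17.4 s.

I pinched the tenon and slid the block square to the fence, seating it at about 20 N. I then tipped it up about its heel, set it on its foot, pressed it to the fence and slid it along to the stop. Then I let go and backed off.

**Last checks:** the wrist view put the block within about 1 mm of the fence and of the stop. It was square to the fence within about 0.01 rad and upright within about 0.01 rad. The gripper was clear. The tin did not move. The mallet and brush show in their starting places in the top view, though the arm partly hides them.

**What went wrong on the way:**
- **First tip:** in the 25 N grip the block stopped turning and wedged on the fence at about 26 N. Its foot centre rose to roughly 57 mm by my estimate, close to the 58 mm limit. I backed it out and finished the tip in a 12 N grip.
- **Just before setting it down:** the gripper was carrying the block's whole weight, so it hung a few millimetres off the bench, nearly upright. That is within the 28 mm limit, but its weight was briefly not on the bench.
- **Measurements that disagreed:** the scene camera put the standing block's shoulder corners about 10 mm away from its foot corners. I relied on the wrist view and the contact forces instead.

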